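# Check three mortises with the depth probe

## Robot

A 6-joint arm with a two-finger parallel gripper is mounted at the origin on the work surface. World frame = base frame: x ahead of the robot, y to its left, z up, the work surface at z = 0. Lengths are in m, angles in rad, forces in N, time in s.
With the tool pointing down it reaches from about 0.4 to 0.825 m from the base axis. Payload 7 kg.
Tool frame: the origin (TCP) lies at the very end of the fingers, on their centre line; the grasp point (between the pads) lies 19 mm behind it; z points along the fingers, y is the line along which they close (so a half turn about z gives the same grasp; the last joint's range is limited). The gripper opens to 88 mm and grips with 3 to 60 N. Pads are 19 mm wide; open, the fingers measure 130 mm over their backs; the gripper's body (78 mm by 193 mm) begins 47 mm behind the grasp point.
Start: joints at [-0.904, 0.359, 0.012, 0, -1.224, -0.288], TCP at [0.25, -0.627, 0.227] pointing down, gripper open.
Joint ranges: [-3.07, 3.07], [-1.43, 2.12], [-1.02, 1.25], [-3.03, 1.67], [-3.05, -0], [-3.03, 3.03]. Speed limits (rad/s): [2.39, 2.39, 3.01, 3.14, 3.14, 3.14].

## Interface

Orientations are given as [roll, pitch, yaw] about the fixed x, y, z axes, in that order (R = Rz(yaw) Ry(pitch) Rx(roll)).
In Python, from station import arm gives the robot as it stands. The module is installed in compiled form; this text tells all that it offers.
- The arm moves only by the shell command python3 -m crank 'ROWS' [FORCE]. ROWS is JSON, a list of rows, each an object of numbers: "dx", "dy", "dz": the shift along the world's x, y, z in m; "twist": the turn about the world's z in degrees; "grip": the opening, from -1 (shut) to 1 (fully open). A call has exactly 5 rows; each row is the pose to reach, as a shift and turn from the pose commanded when the call began; what a row does not reach only later rows make up. A row lasts 1/12 s, in which the tool goes at most 41.7 mm and 7.16 degrees, less where a joint would pass 70% of its speed; a pose out of reach is approached as far as the arm can. A call with a gripper value outside its range is refused whole. The fingers move at their own pace and stop on an object; FORCE is the grip in N (left out, the last holds). Time passes only in rows, so rows that repeat a pose let the fingers close, or fill a call up. It gives the time, the measured TCP pose, the force, the opening and the grip force at its end, in the units of the state.
- arm.get_state(): the state, without advancing time (a new reading comes with each control period).
- arm.grab_frame(name): name is "side" or "top" or "wrist"; returns the picture (480x640x3 uint8, red, green, blue); there is no depth.
- arm.get_calibration(name): a dict with "fx", "fy", "cx", "cy" (pixels), "cam_to_world" (4x4, takes a point from camera to world coordinates); the wrist camera has in their place "tool_from_camera" (4x4, takes a point from camera to tool coordinates, whose origin is the TCP and whose axes are the flange's). Camera axes: x right, y down, z forward; pixel columns grow to the right and rows downward; lengths in m; the calibration is good to about 2 mm. A picture is of the moment at which its call begins: read the wrist's pose just before it. get_calibration takes no time and is no camera call.
- arm.job_done(): hands the job in; it is judged then, once.
The state is a dict: "t": time; "q": joint angles; "qd": joint speeds; "joint_efforts": joint torques, N m; "eef_pos": TCP position; "ee_rot": TCP orientation; "force": force on the tool from outside, world axes, zero at the start; "moment": the same for the moment, N m; "width": finger opening in m; "gripper_force": force on a finger pad.
Only numpy, scipy, OpenCV 4.12 (cv2) and the standard library are available. Lean on these libraries where they do the work, as an engineer would, in place of code of your own. Each camera call takes 0.05 s, during which the arm holds its last target. There are 200 camera calls.

## Task

Take the spring-tipped depth probe from its rest and touch its tip on the coloured dot at the bottom of the mortise in the blue, then the yellow, then the red furniture foot. How deep each mortise is has to be felt: go in straight along the mortise, press gently until the sprung plunger gives by about half its travel, never right to its stop, and hold still there for about a second. Then put the probe back upright in its rest and let go, leaving the jar, the hammer and the brush where they are.

Things in the scene. Friction and masses are not known exactly. Their poses are not given: they have to be found in the camera images.
- probe_grip (a point): Loose upright depth probe, 0.18 kg, standing in the rest. Centre of its square orange handle (26 x 26 mm, 60 mm tall); x, y are square to its flats, z runs along the probe away from the tip. Below the handle: round steel collar 44 mm wide, 6 mm thick (underside 36 mm below this point), tube 14 mm wide, 30 mm long, then a brass plunger 8 mm wide, its tip 116 mm below this point when out.
- probe_tip (a point): The very end of the probe's brass plunger, on the probe's axis; it moves with the plunger. 80 mm below the collar's underside when the plunger is out.
- probe_seat (a point): Centre of the underside of the probe's collar, which sits on the rest's top.
- plunger (a joint): How far the sprung plunger is pushed in: 0 fully out, 0.014 m at its stop. It pushes back with about 2.1 N at first, plus 0.6 N per mm (6.3 N at half travel, 10.5 N at the stop).
- rest_top (a point): Centre of the rest's top, 95 mm above the bench. The rest is an upright dark wooden block, 70 x 70 mm, 95 mm tall, fixed to the bench, with an open square well 26 mm wide down to the bench. The probe's collar lies on the top and its plunger hangs in the well without touching the bottom. z points up.
- mortise_blue: Mouth centre of the square mortise in the foot with the blue border: pale wooden block 80 x 80 mm, 75 mm tall, fixed to the bench. The mortise is 36 x 36 mm, upright, open at the block's top; z points out of it (straight up), x and y along its sides. Its flat floor, with a blue 12 mm dot in the middle, lies 14 to 40 mm below the mouth, different each time.
- mortise_yellow: The same for the foot with the yellow border and yellow dot: block 80 x 80 mm, 75 mm tall, upright mortise 36 x 36 mm, floor 14 to 40 mm below the mouth, different each time.
- mortise_red: Mouth centre of the 36 x 36 mm mortise in the foot with the red border: 80 x 80 mm block raked 25 degrees on a wedge, fixed. The mortise is square to the sloping face (68 to 102 mm high, 85 mm here); z points out along its axis, 25 degrees off vertical, x is level. Flat floor square to the axis, 14 to 40 mm deep along it, different each time, red 12 mm dot within 6 mm of the axis.
- jar_center (a point): Bystander: white jar with a green lid, 56 mm across, 80 mm tall, standing. The point is half-way up.
- hammer_grip (a point): Bystander: hammer, 260 mm long, lying on the bench; the point is on its wooden handle, which points along -x from the head.
- brush_grip (a point): Bystander: flat brush, 200 mm long, lying on the bench; the point is on its wooden handle, which points along -x.
Things that resemble listed ones, but are neither listed nor needed, are in the scene too. What is shaped like the part that bears mortise_blue but orange or pink is not meant.

How it is judged:
By the outcome, as a careful person would: the job done as asked, in the order asked, and still so for the second after the job is handed in, with the robot touching nothing.
It also fails if it takes over 64 s, if anything falls off the work surface, if the arm or the gripper's body presses on something with over 40 N, if the wrist force passes 120 N, or if a joint passes its speed limit or range.

## Working session

There is one attempt and no reset: what is moved stays moved. The work goes in short steps, Python scripts to look and compute and a shell command to move; the robot and the scene stay as the last step left them, time stands still between calls to the robot, and variables do not carry over. Pictures are saved under pics/ and viewed, at most 11 in all, crops included, and the job is handed in when it is done.

```bash
mkdir -p pics
cat > h.py <<'E'
import numpy as np, cv2
from station import arm
from scipy.spatial.transform import Rotation as R
def grab(n):
    s=arm.get_state(); im=arm.grab_frame(n); c=arm.get_calibration(n)
    if n=="wrist":
        T=np.eye(4); r=np.array(s["ee_rot"]); T[:3,:3]=R.from_euler('xyz',r).as_matrix() if r.size==3 else r
        T[:3,3]=s["eef_pos"]; M=T@np.array(c["tool_from_camera"])
    else: M=np.array(c["cam_to_world"])
    return im,c,M
def ray(c,M,u,v):
    d=M[:3,:3]@np.array([(u-c["cx"])/c["fx"],(v-c["cy"])/c["fy"],1.]); return M[:3,3],d
def atz(c,M,u,v,z):
    o,d=ray(c,M,u,v); return o+d*(z-o[2])/d[2]
def proj(c,M,p):
    q=M[:3,:3].T@(np.array(p)-M[:3,3]); return c["fx"]*q[0]/q[2]+c["cx"],c["fy"]*q[1]/q[2]+c["cy"]
def save(n,im): cv2.imwrite("pics/"+n,im[:,:,::-1])
E
python3 - <<'E'
from h import *
import json
for n in("top","side"):
    im,c,M=grab(n); save(n+"0.png",im); np.save("pics/%s0.npy"%n,im); print(n,c["fx"],c["cx"],c["cy"],M.round(3).tolist())
print(arm.get_calibration("wrist")); print(arm.get_state())
E
```

```text
top 495.2028356012439 319.9987288096029 236.86356145562561 [[0.064, -0.975, 0.214, 0.381], [-0.998, -0.063, 0.013, 0.051], [0.001, -0.214, -0.977, 0.928], [0.0, 0.0, 0.0, 1.0]]
side 537.0341608787611 311.221549762061 242.49038783780995 [[-0.933, -0.255, 0.255, 0.258], [-0.361, 0.669, -0.65, 0.826], [-0.005, -0.698, -0.716, 0.958], [0.0, 0.0, 0.0, 1.0]]
{'fx': 359.20084640777225, 'fy': 359.20084640777225, 'cx': 320.39916175234566, 'cy': 235.49345310720005, 'tool_from_camera': array([[ 9.03601992e-05, -9.57784662e-01, -2.87486579e-01,
         7.71012149e-02],
       [ 9.99999871e-01,  2.30320308e-04, -4.53019654e-04,
        -2.40056121e-04],
       [ 5.00109274e-04, -2.87486501e-01,  9.57784559e-01,
        -1.59062754e-01],
       [ 0.00000000e+00,  0.00000000e+00,  0.00000000e+00,
         1.00000000e+00]])}
{'t': 0.1, 'q': array([-9.03905982e-01,  3.59330169e-01,  1.11834903e-02, -2.61534852e-04,
       -1.22409484e+00, -2.88116102e-01]), 'qd': array([-0.0004451 , -0.00064869,  0.00220017,  0.00064624,  0.0005157 ,
        0.00191844]), 'joint_efforts': array([-1.61977496e-03, -5.84163773e+01,  2.93752098e+01,  7.01556042e+00,
        1.02057066e-02, -5.85200632e-05]), 'eef_pos': array([ 0.24942599, -0.62678197,  0.22572957]), 'ee_rot': array([ 3.14013716e+00, -1.74939322e-04, -2.76290733e+00]), 'force': array([0.06991969, 0.09804653, 0.05526905]), 'moment': array([0.00662929, 0.00152289, 0.03691346]), 'gripper_force': 0.0, 'width': 0.08788149845852508}
```

View pics/top0.png

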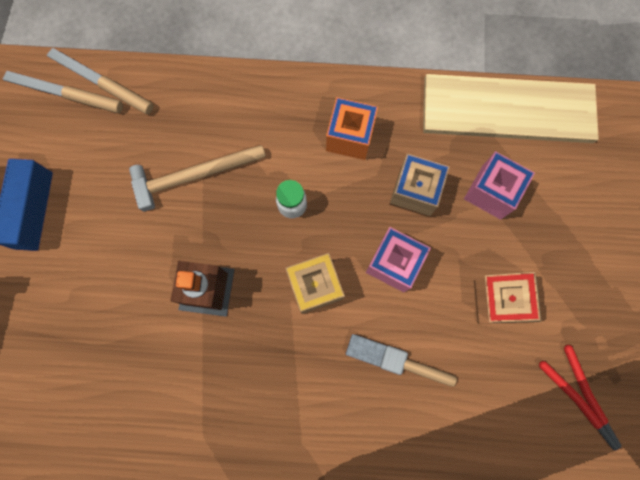

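View pics/side0.png

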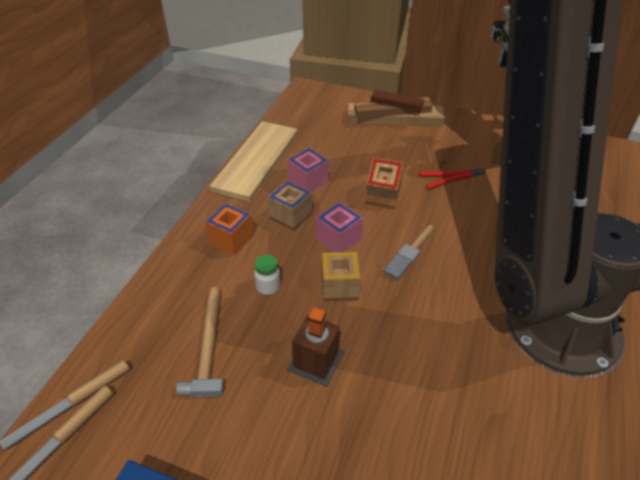

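Candidates in the top view for the blue foot: (421,183) has a pale block, blue border and blue dot. (503,182) and (399,260) are pink, and (352,125) is orange. The pale one at (421,183) fits. Yellow is at (315,283), red at (512,298), and the probe in its rest at (190,283). I'll confirm this in one enlarged crop.

Run:
```python
from h import *
t=np.load("pics/top0.npy"); s=np.load("pics/side0.npy")
k=dict(interpolation=cv2.INTER_CUBIC)
z=lambda im,x,y,w,h:cv2.resize(im[y:y+h,x:x+w],(400,300),**k)
out=np.vstack([np.hstack([z(t,385,145,80,60),z(t,275,250,80,60)]),np.hstack([z(t,472,268,80,60),z(s,345,145,80,60)])])
save("crops.png",out)
```

```text
(no output)
```

View pics/crops.png

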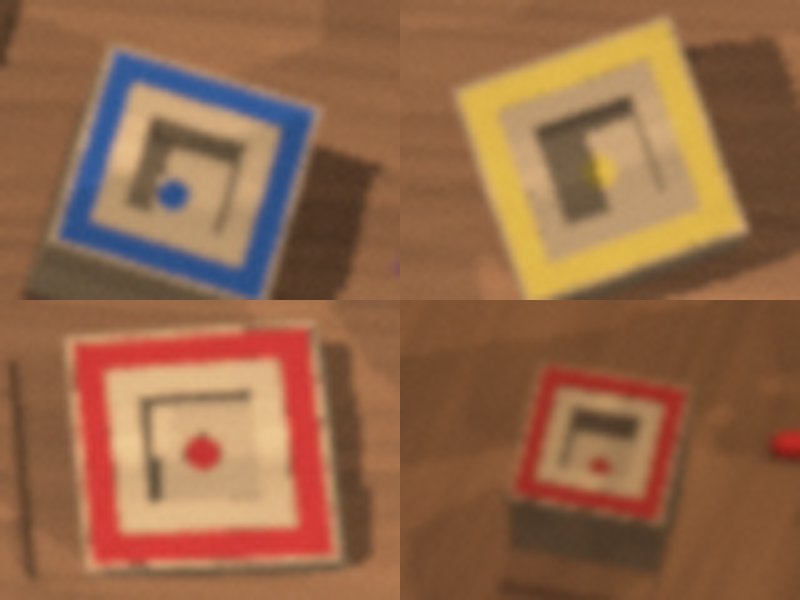

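The crop confirms it: the pale foot with the blue border and dot is the one meant, and yellow and red are clear. Next I fit the poses.

```bash
cat > fit.py <<'E'
from h import *
from scipy.optimize import least_squares
def foot(yaw,tilt):  # z axis tilted by `tilt` about the local level x
    return R.from_euler('z',yaw)*R.from_euler('x',tilt)
def corners(p,z,tilt,h=0.04):
    P=np.array([[-h,-h,0],[h,-h,0],[h,h,0],[-h,h,0]]); return foot(p[2],tilt).apply(P)+[p[0],p[1],z]
def fit(views,z,tilt,h=0.04):  # views: list of (c,M,4 px corners in ring order); best over starts
    best=None
    c,M,px=views[0]; x0=atz(c,M,*np.mean(px,0),z)[:2]
    for y in np.arange(8)*np.pi/4:
      for rev in (0,1):
        def f(p):
            Q=corners(p,z,tilt,h); r=[]
            for c,M,px in views:
                u=np.array([proj(c,M,q) for q in Q]); px=np.array(px)[::-1] if rev else np.array(px)
                d=u[:,None]-px[None]; k=int(np.argmin([np.sum((u-np.roll(px,s,0))**2) for s in range(4)]))
                r.append((u-np.roll(px,k,0)).ravel())
            return np.concatenate(r)
        s=least_squares(f,[*x0,y])
        if best is None or s.cost<best.cost-1e-6: best=s
    return best.x,best.cost
E
python3 - <<'E'
from fit import *
ct,Mt=arm.get_calibration("top"),np.array(arm.get_calibration("top")["cam_to_world"])
cs,Ms=arm.get_calibration("side"),np.array(arm.get_calibration("side")["cam_to_world"])
cr=lambda x,y,L:[(x+a/5,y+b/5) for a,b in L]
blue=cr(385,145,[(113,48),(322,107),(265,300),(52,240)])
yel=cr(275,250,[(270,15),(55,92),(130,300),(350,235)])
red=cr(472,268,[(65,37),(318,22),(343,268),(88,272)])
reds=cr(345,145,[(145,65),(290,85),(262,225),(110,200)])
print("blue",fit([(ct,Mt,blue)],.075,0)); print("yel",fit([(ct,Mt,yel)],.075,0))
p,c=fit([(ct,Mt,red),(cs,Ms,reds)],.085,np.radians(25)); print("red",p,c, "axis",foot(p[2],np.radians(25)).apply([0,0,1]))
# dots: triangulate red
A=[];b=[]
for c_,M_,uv in((ct,Mt,(512.6,298.6)),(cs,Ms,(385,178))):
    o,d=ray(c_,M_,*uv); d/=np.linalg.norm(d); P=np.eye(3)-np.outer(d,d);A.append(P);b.append(P@o)
q=np.linalg.lstsq(np.vstack(A),np.hstack(b),rcond=None)[0]
print("reddot",q,foot(p[2],np.radians(25)).inv().apply(q-[p[0],p[1],.085]))
for z,uv in((.161,(186,279)),(.101,(195,285))): print(z,atz(ct,Mt,*uv,z))
for z in (.035,.061): print("bluedot",atz(ct,Mt,385+174/5,145+195/5,z),"yeldot",atz(ct,Mt,275+200/5,250+172/5,z))
E
```

```text
blue (array([ 0.68550832, -0.11636869, -0.24455722]), np.float64(1.8382857982921983))
yel (array([0.48752354, 0.06517692, 0.39654695]), np.float64(1.9193263762056596))
red [ 0.4803883  -0.2700751   3.22136975] 2.7462682976590838 axis [-0.0336795   0.42127412  0.90630779]
reddot [ 0.48177701 -0.28066514  0.06013095] [-0.00054034 -0.0008425  -0.02704709]
0.161 [0.4683018  0.26480058 0.161     ]
0.101 [0.46606437 0.26529014 0.101     ]
bluedot [ 0.69056053 -0.11910738  0.035     ] yeldot [0.48788755 0.06601507 0.035     ]
bluedot [ 0.68154853 -0.11416887  0.061     ] yeldot [0.48477508 0.06556492 0.061     ]
```

```bash
python3 -m crank '[{"dx":0.024,"dy":0.034,"dz":0,"twist":7,"grip":1},{"dx":0.048,"dy":0.068,"dz":0,"twist":14,"grip":1},{"dx":0.072,"dy":0.102,"dz":0,"twist":21,"grip":1},{"dx":0.096,"dy":0.136,"dz":0,"twist":28,"grip":1},{"dx":0.115,"dy":0.17,"dz":0,"twist":34,"grip":1}]'
python3 -m crank '[{"dx":0.024,"dy":0.036,"dz":0,"twist":7,"grip":1},{"dx":0.048,"dy":0.072,"dz":0,"twist":14,"grip":1},{"dx":0.072,"dy":0.108,"dz":-0.01,"twist":21,"grip":1},{"dx":0.096,"dy":0.144,"dz":-0.02,"twist":28,"grip":1},{"dx":0.115,"dy":0.187,"dz":-0.026,"twist":34,"grip":1}]'
python3 - <<'E'
from h import *
im,c,M=grab("wrist"); np.savez("pics/wr.npz",im=im,M=M); print(arm.get_state()["eef_pos"],arm.get_state()["ee_rot"],arm.get_state()["qd"])
E
python3 -m crank '[{"dx":0.038,"dy":0.01,"dz":0,"twist":0,"grip":1},{"dx":0.076,"dy":0.025,"dz":0,"twist":0,"grip":1},{"dx":0.114,"dy":0.04,"dz":0,"twist":0,"grip":1},{"dx":0.15,"dy":0.06,"dz":0,"twist":0,"grip":1},{"dx":0.185,"dy":0.08,"dz":0,"twist":0,"grip":1}]'
python3 -m crank '[{"dx":0.02,"dy":0.03,"dz":0,"twist":0,"grip":1},{"dx":0.02,"dy":0.06,"dz":0,"twist":0,"grip":1},{"dx":0.02,"dy":0.073,"dz":0,"twist":0,"grip":1},{"dx":0.02,"dy":0.073,"dz":0,"twist":0,"grip":1},{"dx":0.02,"dy":0.073,"dz":0,"twist":0,"grip":1}]'
python3 - <<'E'
from h import *
im,c,M=grab("wrist"); np.savez("pics/wb.npz",im=im,M=M); print(arm.get_state()["eef_pos"],arm.get_state()["ee_rot"],arm.get_state()["qd"])
E
```

```text
t: 0.52
eef_pos: [0.3655, -0.4554, 0.226]
ee_rot: [3.141, 0.0, -2.163]
force: [1.5, -0.3, -0.1]
width: 0.088
gripper_force: 0.0
t: 0.93
eef_pos: [0.4744, -0.281, 0.2017]
ee_rot: [3.141, 0.0, -1.57]
force: [1.5, -0.5, -0.7]
width: 0.0875
gripper_force: 0.0
[ 0.47638689 -0.27587295  0.20061326] [ 3.14097605e+00  1.94014832e-03 -1.56017925e+00] [-0.08934471  0.0078881   0.02733987  0.00854875 -0.03948612 -0.06800075]
t: 1.4
eef_pos: [0.66, -0.2019, 0.2021]
ee_rot: [3.141, 0.0, -1.576]
force: [-0.2, -0.6, -0.4]
width: 0.0877
gripper_force: 0.0
t: 1.82
eef_pos: [0.6783, -0.1292, 0.2023]
ee_rot: [3.141, -0.0, -1.575]
force: [-0.7, 0.2, -0.2]
width: 0.0874
gripper_force: 0.0
[ 0.67824246 -0.13001958  0.20254285] [ 3.14125117e+00 -1.23870695e-04 -1.57551673e+00] [-1.82223944e-02 -3.40622355e-03  2.04230526e-03  9.48285206e-04
 -1.76138043e-05 -5.29198284e-04]
```

```bash
python3 -m crank '[{"dx":-0.029,"dy":0.029,"dz":0,"grip":1},{"dx":-0.058,"dy":0.058,"dz":0,"grip":1},{"dx":-0.087,"dy":0.087,"dz":0,"grip":1},{"dx":-0.116,"dy":0.116,"dz":0,"grip":1},{"dx":-0.145,"dy":0.145,"dz":0,"grip":1}]' >/dev/null
python3 -m crank '[{"dx":-0.028,"dy":0.028,"dz":0,"grip":1},{"dx":-0.045,"dy":0.05,"dz":0,"grip":1},{"dx":-0.045,"dy":0.05,"dz":0,"grip":1},{"dx":-0.045,"dy":0.05,"dz":0,"grip":1},{"dx":-0.045,"dy":0.05,"dz":0,"grip":1}]'
python3 - <<'E'
from h import *
im,c,M=grab("wrist"); np.savez("pics/wy.npz",im=im,M=M)
E
python3 -m crank '[{"dx":-0.004,"dy":0.04,"dz":0.012,"grip":1},{"dx":-0.008,"dy":0.08,"dz":0.024,"grip":1},{"dx":-0.012,"dy":0.12,"dz":0.036,"grip":1},{"dx":-0.016,"dy":0.16,"dz":0.048,"grip":1},{"dx":-0.02,"dy":0.198,"dz":0.06,"grip":1}]' >/dev/null
python3 -m crank '[{"grip":1},{"grip":1},{"grip":1},{"grip":1},{"grip":1}]'
python3 - <<'E'
from h import *
im,c,M=grab("wrist"); np.savez("pics/wp.npz",im=im,M=M)
L=[np.load("pics/w%s.npz"%k)["im"] for k in "rbyp"]
L=[cv2.resize(i[80:400,110:540],(400,300)) for i in L]
save("wr4.png",np.vstack([np.hstack(L[:2]),np.hstack(L[2:])]))
E
```

```text
invalid input at $[0]: expected keys dx, dy, dz, twist, grip
invalid input at $[0]: expected keys dx, dy, dz, twist, grip
invalid input at $[0]: expected keys dx, dy, dz, twist, grip
invalid input at $[0]: expected keys dx, dy, dz, twist, grip
```

View pics/wr4.png

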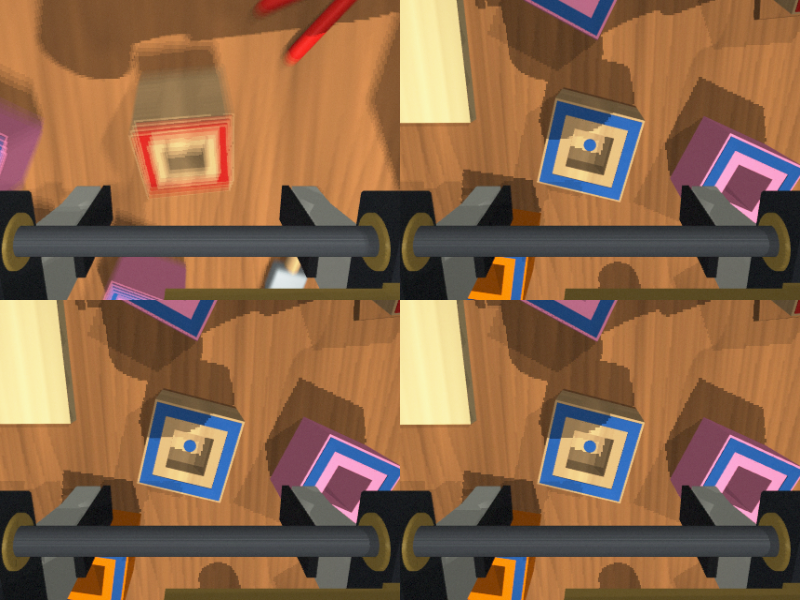

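```bash
python3 -m crank '[{"dx":-0.029,"dy":0.029,"dz":0,"twist":0,"grip":1},{"dx":-0.058,"dy":0.058,"dz":0,"twist":0,"grip":1},{"dx":-0.087,"dy":0.087,"dz":0,"twist":0,"grip":1},{"dx":-0.116,"dy":0.116,"dz":0,"twist":0,"grip":1},{"dx":-0.145,"dy":0.145,"dz":0,"twist":0,"grip":1}]' >/dev/null
python3 -m crank '[{"dx":-0.028,"dy":0.028,"dz":0,"twist":0,"grip":1},{"dx":-0.045,"dy":0.03,"dz":0,"twist":0,"grip":1},{"dx":-0.045,"dy":0.03,"dz":0,"twist":0,"grip":1},{"dx":-0.045,"dy":0.03,"dz":0,"twist":0,"grip":1},{"dx":-0.045,"dy":0.03,"dz":0,"twist":0,"grip":1}]'
python3 - <<'E'
from h import *
im,c,M=grab("wrist"); np.savez("pics/wy.npz",im=im,M=M)
E
python3 -m crank '[{"dx":-0.004,"dy":0.04,"dz":0.012,"twist":0,"grip":1},{"dx":-0.008,"dy":0.08,"dz":0.024,"twist":0,"grip":1},{"dx":-0.012,"dy":0.12,"dz":0.036,"twist":0,"grip":1},{"dx":-0.016,"dy":0.16,"dz":0.048,"twist":0,"grip":1},{"dx":-0.02,"dy":0.198,"dz":0.06,"twist":0,"grip":1}]' >/dev/null
python3 -m crank '[{"dx":0,"dy":0,"dz":0,"twist":0,"grip":1},{"dx":0,"dy":0,"dz":0,"twist":0,"grip":1},{"dx":0,"dy":0,"dz":0,"twist":0,"grip":1},{"dx":0,"dy":0,"dz":0,"twist":0,"grip":1},{"dx":0,"dy":0,"dz":0,"twist":0,"grip":1}]'
python3 - <<'E'
from h import *
im,c,M=grab("wrist"); np.savez("pics/wp.npz",im=im,M=M)
y=np.load("pics/wy.npz")["im"]
save("wyp.png",np.hstack([cv2.resize(im[30:330,160:460],(400,400)),cv2.resize(y[30:330,160:460],(400,400))]))
E
```

```text
t: 2.8
eef_pos: [0.4892, 0.0446, 0.2031]
ee_rot: [-3.14, 0.0, -1.577]
force: [0.7, 0.2, -0.9]
width: 0.0881
gripper_force: 0.0
t: 3.68
eef_pos: [0.4689, 0.2418, 0.2621]
ee_rot: [3.141, -0.001, -1.578]
force: [-0.1, -0.7, 0.8]
width: 0.0878
gripper_force: 0.0
```

View pics/wyp.png

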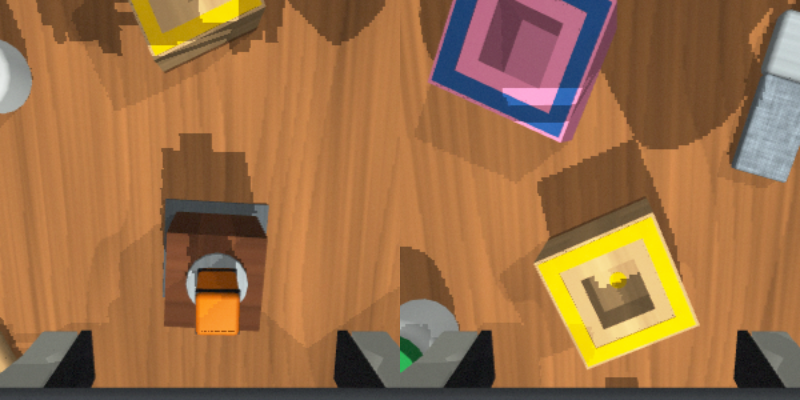

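Run:
```python
from fit import *
c=arm.get_calibration("wrist")
def quad(im,lo,hi,box):
    h=cv2.cvtColor(im,cv2.COLOR_RGB2HSV); m=cv2.inRange(h,lo,hi); k=np.zeros_like(m); x0,x1,y0,y1=box; k[y0:y1,x0:x1]=m[y0:y1,x0:x1]
    cn=cv2.findContours(k,cv2.RETR_LIST,cv2.CHAIN_APPROX_NONE)[0]; b=max(cn,key=cv2.contourArea)
    hull=cv2.convexHull(b); e=0.02
    while True:
        q=cv2.approxPolyDP(hull,e*cv2.arcLength(hull,True),True)
        if len(q)<=4: break
        e+=0.01
    q=q[:,0]
    n,_,st,ce=cv2.connectedComponentsWithStats(k); dots=[(ce[i].round(1),st[i,4]) for i in range(1,n) if 25<st[i,4]<400]
    return q,dots
for n,lo,hi,box in(("b",(100,90,60),(125,255,255),(245,380,160,305)),("y",(20,140,90),(35,255,255),(250,390,180,310))):
    d=np.load("pics/w%s.npz"%n); q,dots=quad(d["im"],lo,hi,box); p=fit([(c,d["M"],q)],.075,0,.038); print(n,q.tolist(),p,dots)
    for uv,a in dots: print([atz(c,d["M"],*uv,z).round(4) for z in(.035,.048,.061)])
d=np.load("pics/wp.npz"); q,dots=quad(d["im"],(3,170,200),(20,255,255),(290,360,230,300)); print("probe",q.tolist(),fit([(c,d["M"],q)],.161,0,.013))
P=[(160+u*.75,30+v*.75) for u,v in((168,233),(267,237),(260,331),(164,327))]
print("rest",fit([(c,d["M"],P)],.095,0,.035)); print(arm.get_state()["eef_pos"])
```

```text
b [[279, 188], [369, 211], [344, 292], [260, 272]] (array([ 0.68526398, -0.1151859 , -0.25799819]), np.float64(1.569950908292021)) [(array([313.7, 234.3]), np.int32(124))]
[array([ 0.6854, -0.1104,  0.035 ]), array([ 0.6852, -0.1143,  0.048 ]), array([ 0.6849, -0.1181,  0.061 ])]
y [[348, 193], [381, 273], [301, 304], [263, 229]] (array([0.48786748, 0.0669019 , 0.40262983]), np.float64(0.2940995694104127)) [(array([323.1, 239.7]), np.int32(137))]
[array([0.4877, 0.0691, 0.035 ]), array([0.4878, 0.0651, 0.048 ]), array([0.4879, 0.061 , 0.061 ])]
probe [[338, 254], [337, 280], [308, 280], [309, 252]] (array([ 0.46778585,  0.26720571, -0.04224547]), np.float64(19.61582836339917))
rest (array([ 0.46911127,  0.26855707, -0.05662141]), np.float64(0.9543188637477913))
[0.46884598 0.241857   0.26220141]
```

```bash
python3 -m crank '[{"dx":0,"dy":0.025,"dz":-0.02,"twist":-2,"grip":1},{"dx":0,"dy":0.0255,"dz":-0.06,"twist":-2,"grip":1},{"dx":0,"dy":0.0255,"dz":-0.1,"twist":-2,"grip":1},{"dx":0,"dy":0.0255,"dz":-0.13,"twist":-2,"grip":1},{"dx":0,"dy":0.0255,"dz":-0.148,"twist":-2,"grip":1}]'
python3 -m crank '[{"dx":0,"dy":0,"dz":0,"twist":0,"grip":1},{"dx":0,"dy":0,"dz":0,"twist":0,"grip":-1},{"dx":0,"dy":0,"dz":0,"twist":0,"grip":-1},{"dx":0,"dy":0,"dz":0,"twist":0,"grip":-1},{"dx":0,"dy":0,"dz":0,"twist":0,"grip":-1}]' 40
python3 -m crank '[{"dx":0,"dy":0,"dz":0,"twist":0,"grip":-1},{"dx":0,"dy":0,"dz":0,"twist":0,"grip":-1},{"dx":0,"dy":0,"dz":0,"twist":0,"grip":-1},{"dx":0,"dy":0,"dz":0,"twist":0,"grip":-1},{"dx":0,"dy":0,"dz":0,"twist":0,"grip":-1}]' 40
python3 -c "
from h import *
im,c,M=grab('wrist');np.savez('pics/g.npz',im=im,M=M)
im2,_,_=grab('side'); save('grip.png',np.hstack([cv2.resize(im[100:400,170:470],(400,400)),cv2.resize(im2[270:390,260:380],(400,400))]))
print(arm.get_state())"
```

```text
t: 4.15
eef_pos: [0.4672, 0.2664, 0.111]
ee_rot: [3.138, -0.003, -1.613]
force: [-0.4, 0.0, 0.7]
width: 0.0876
gripper_force: 0.0
t: 4.57
eef_pos: [0.4693, 0.2693, 0.1162]
ee_rot: [-3.14, 0.002, -1.611]
force: [-0.4, 0.0, 0.5]
width: 0.0665
gripper_force: 0.0
t: 4.98
eef_pos: [0.4686, 0.2687, 0.1146]
ee_rot: [-3.142, 0.0, -1.611]
force: [0.6, 0.2, 0.3]
width: 0.0332
gripper_force: 0.0
{'t': 5.0833, 'q': array([ 8.83756314e-01,  2.40990731e-01, -4.35963009e-01, -1.75264540e-04,
       -8.93995727e-01, -9.23695710e-01]), 'qd': array([-0.00057678,  0.00308007,  0.00250051, -0.00156767,  0.00241547,
        0.00159736]), 'joint_efforts': array([-7.77254887e-01, -4.36217630e+01,  2.44029522e+01,  6.06398687e+00,
        4.59290191e-02, -4.63299002e-03]), 'eef_pos': array([0.4684609 , 0.26871251, 0.1145388 ]), 'ee_rot': array([ 3.14139133e+00, -3.98245393e-05, -1.61084550e+00]), 'force': array([-1.8616331 , -0.62644407,  0.13036973]), 'moment': array([0.00995611, 0.33043688, 0.02011052]), 'gripper_force': 40.00036060810089, 'width': 0.025927439178660066}
```

View pics/grip.png

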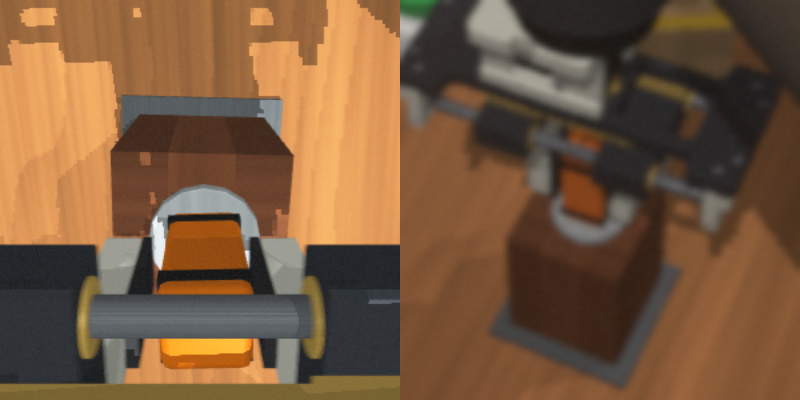

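```bash
python3 -m crank '[{"dx":0,"dy":0,"dz":0.02,"twist":0,"grip":-1},{"dx":0,"dy":0,"dz":0.045,"twist":0,"grip":-1},{"dx":0,"dy":0,"dz":0.07,"twist":0,"grip":-1},{"dx":0,"dy":0,"dz":0.095,"twist":0,"grip":-1},{"dx":0,"dy":0,"dz":0.105,"twist":0,"grip":-1}]' 50
python3 -m crank '[{"dx":0.01,"dy":-0.018,"dz":0,"twist":0,"grip":-1},{"dx":0.026,"dy":-0.046,"dz":0,"twist":0,"grip":-1},{"dx":0.043,"dy":-0.077,"dz":0,"twist":0,"grip":-1},{"dx":0.06,"dy":-0.107,"dz":0,"twist":0,"grip":-1},{"dx":0.077,"dy":-0.137,"dz":0,"twist":0,"grip":-1}]'
python3 -m crank '[{"dx":0.017,"dy":-0.03,"dz":0,"twist":-2,"grip":-1},{"dx":0.034,"dy":-0.06,"dz":0,"twist":-4,"grip":-1},{"dx":0.051,"dy":-0.09,"dz":0,"twist":-6,"grip":-1},{"dx":0.068,"dy":-0.12,"dz":0,"twist":-8,"grip":-1},{"dx":0.085,"dy":-0.15,"dz":0,"twist":-10,"grip":-1}]'
python3 -m crank '[{"dx":0.017,"dy":-0.03,"dz":0,"twist":-2,"grip":-1},{"dx":0.034,"dy":-0.06,"dz":0,"twist":-2,"grip":-1},{"dx":0.05,"dy":-0.087,"dz":0,"twist":-2,"grip":-1},{"dx":0.0548,"dy":-0.0965,"dz":0,"twist":-2,"grip":-1},{"dx":0.0548,"dy":-0.0965,"dz":0,"twist":-2,"grip":-1}]'
python3 -m crank '[{"dx":0,"dy":0,"dz":0,"twist":0,"grip":-1},{"dx":0,"dy":0,"dz":0,"twist":0,"grip":-1},{"dx":0,"dy":0,"dz":0,"twist":0,"grip":-1},{"dx":0,"dy":0,"dz":0,"twist":0,"grip":-1},{"dx":0,"dy":0,"dz":0,"twist":0,"grip":-1}]'
```

```text
t: 5.5
eef_pos: [0.4696, 0.2694, 0.2227]
ee_rot: [-3.139, 0.002, -1.61]
force: [0.5, 0.3, -1.5]
width: 0.0259
gripper_force: 50.0
t: 5.92
eef_pos: [0.5456, 0.1303, 0.2187]
ee_rot: [3.14, -0.0, -1.61]
force: [0.6, -0.2, -1.8]
width: 0.0259
gripper_force: 50.0
t: 6.33
eef_pos: [0.6307, -0.0199, 0.2183]
ee_rot: [3.14, -0.0, -1.787]
force: [-0.2, 0.5, -2.6]
width: 0.0261
gripper_force: 50.0
t: 6.75
eef_pos: [0.6855, -0.1175, 0.2171]
ee_rot: [3.139, -0.001, -1.824]
force: [0.7, 0.3, -2.3]
width: 0.0258
gripper_force: 50.0
t: 7.17
eef_pos: [0.6852, -0.1139, 0.22]
ee_rot: [-3.141, 0.0, -1.819]
force: [0.4, -0.3, -2.3]
width: 0.0254
gripper_force: 50.0
```

```bash
python3 -m crank '[{"dx":0,"dy":-0.001,"dz":-0.015,"twist":0,"grip":-1},{"dx":0,"dy":-0.001,"dz":-0.035,"twist":0,"grip":-1},{"dx":0,"dy":-0.001,"dz":-0.053,"twist":0,"grip":-1},{"dx":0,"dy":-0.001,"dz":-0.063,"twist":0,"grip":-1},{"dx":0,"dy":-0.001,"dz":-0.063,"twist":0,"grip":-1}]'
python3 -m crank '[{"dx":0,"dy":0,"dz":-0.001,"twist":0,"grip":-1},{"dx":0,"dy":0,"dz":-0.002,"twist":0,"grip":-1},{"dx":0,"dy":0,"dz":-0.003,"twist":0,"grip":-1},{"dx":0,"dy":0,"dz":-0.004,"twist":0,"grip":-1},{"dx":0,"dy":0,"dz":-0.004,"twist":0,"grip":-1}]'
python3 -m crank '[{"dx":0,"dy":0,"dz":-0.001,"twist":0,"grip":-1},{"dx":0,"dy":0,"dz":-0.002,"twist":0,"grip":-1},{"dx":0,"dy":0,"dz":-0.003,"twist":0,"grip":-1},{"dx":0,"dy":0,"dz":-0.004,"twist":0,"grip":-1},{"dx":0,"dy":0,"dz":-0.004,"twist":0,"grip":-1}]'
```

```text
t: 7.58
eef_pos: [0.6838, -0.1153, 0.154]
ee_rot: [3.137, -0.001, -1.82]
force: [-0.2, -0.8, -2.4]
width: 0.0259
gripper_force: 50.0
t: 8.0
eef_pos: [0.6856, -0.1159, 0.1531]
ee_rot: [-3.141, 0.0, -1.82]
force: [-1.1, 0.0, -2.4]
width: 0.0256
gripper_force: 50.0
t: 8.42
eef_pos: [0.6856, -0.1159, 0.1488]
ee_rot: [-3.141, -0.0, -1.82]
force: [-1.0, 0.6, 0.9]
width: 0.0261
gripper_force: 50.0
```

```bash
python3 -m crank '[{"dx":0,"dy":0,"dz":-0.001,"twist":0,"grip":-1},{"dx":0,"dy":0,"dz":-0.002,"twist":0,"grip":-1},{"dx":0,"dy":0,"dz":-0.003,"twist":0,"grip":-1},{"dx":0,"dy":0,"dz":-0.004,"twist":0,"grip":-1},{"dx":0,"dy":0,"dz":-0.005,"twist":0,"grip":-1}]'
for i in 1 2; do python3 -m crank '[{"dx":0,"dy":0,"dz":0,"twist":0,"grip":-1},{"dx":0,"dy":0,"dz":0,"twist":0,"grip":-1},{"dx":0,"dy":0,"dz":0,"twist":0,"grip":-1},{"dx":0,"dy":0,"dz":0,"twist":0,"grip":-1},{"dx":0,"dy":0,"dz":0,"twist":0,"grip":-1}]'; done
```

```text
t: 8.83
eef_pos: [0.6856, -0.1159, 0.1439]
ee_rot: [-3.141, 0.0, -1.82]
force: [-0.5, -0.1, 4.4]
width: 0.026
gripper_force: 50.0
t: 9.25
eef_pos: [0.6856, -0.1158, 0.1438]
ee_rot: [-3.141, 0.0, -1.82]
force: [-0.2, 0.3, 3.8]
width: 0.0257
gripper_force: 50.0
t: 9.67
eef_pos: [0.6856, -0.1159, 0.1437]
ee_rot: [-3.141, 0.0, -1.82]
force: [0.5, -1.0, 4.3]
width: 0.0258
gripper_force: 50.0
```

```bash
for i in 1 2; do python3 -m crank '[{"dx":0,"dy":0,"dz":0,"twist":0,"grip":-1},{"dx":0,"dy":0,"dz":0,"twist":0,"grip":-1},{"dx":0,"dy":0,"dz":0,"twist":0,"grip":-1},{"dx":0,"dy":0,"dz":0,"twist":0,"grip":-1},{"dx":0,"dy":0,"dz":0,"twist":0,"grip":-1}]' | grep -A3 force:; done
python3 -m crank '[{"dx":0,"dy":0,"dz":0.01,"twist":0,"grip":-1},{"dx":0,"dy":0,"dz":0.03,"twist":0,"grip":-1},{"dx":0,"dy":0,"dz":0.05,"twist":0,"grip":-1},{"dx":0,"dy":0,"dz":0.068,"twist":0,"grip":-1},{"dx":0,"dy":0,"dz":0.076,"twist":0,"grip":-1}]'
python3 -m crank '[{"dx":-0.015,"dy":0.015,"dz":0,"twist":2,"grip":-1},{"dx":-0.037,"dy":0.035,"dz":0,"twist":4,"grip":-1},{"dx":-0.059,"dy":0.055,"dz":0,"twist":6,"grip":-1},{"dx":-0.081,"dy":0.075,"dz":0,"twist":8,"grip":-1},{"dx":-0.105,"dy":0.097,"dz":0,"twist":10,"grip":-1}]'
python3 -m crank '[{"dx":-0.022,"dy":0.02,"dz":0,"twist":2,"grip":-1},{"dx":-0.044,"dy":0.04,"dz":0,"twist":2,"grip":-1},{"dx":-0.066,"dy":0.06,"dz":0,"twist":2,"grip":-1},{"dx":-0.084,"dy":0.077,"dz":0,"twist":2,"grip":-1},{"dx":-0.093,"dy":0.086,"dz":0,"twist":2,"grip":-1}]'
python3 -m crank '[{"dx":0,"dy":0,"dz":0,"twist":0,"grip":-1},{"dx":0,"dy":0,"dz":-0.01,"twist":0,"grip":-1},{"dx":0,"dy":0,"dz":-0.025,"twist":0,"grip":-1},{"dx":0,"dy":0,"dz":-0.035,"twist":0,"grip":-1},{"dx":0,"dy":0,"dz":-0.035,"twist":0,"grip":-1}]'
```

```text
force: [0.7, -0.5, 4.8]
width: 0.0255
gripper_force: 50.0
force: [0.9, -0.1, 4.5]
width: 0.0258
gripper_force: 50.0
t: 10.92
eef_pos: [0.6852, -0.1158, 0.2215]
ee_rot: [-3.141, 0.0, -1.82]
force: [0.6, 0.0, -1.4]
width: 0.0257
gripper_force: 50.0
t: 11.33
eef_pos: [0.5782, -0.0184, 0.2181]
ee_rot: [3.138, -0.0, -1.645]
force: [0.2, 1.2, -2.1]
width: 0.0257
gripper_force: 50.0
t: 11.75
eef_pos: [0.4842, 0.068, 0.2188]
ee_rot: [3.139, 0.0, -1.61]
force: [0.3, -0.5, -2.4]
width: 0.0259
gripper_force: 50.0
t: 12.17
eef_pos: [0.4858, 0.066, 0.1813]
ee_rot: [3.136, -0.002, -1.612]
force: [-0.6, -0.2, -2.9]
width: 0.0252
gripper_force: 50.0
```

```bash
python3 -m crank '[{"dx":0,"dy":0,"dz":-0.01,"twist":0,"grip":-1},{"dx":0,"dy":0,"dz":-0.02,"twist":0,"grip":-1},{"dx":0,"dy":0,"dz":-0.028,"twist":0,"grip":-1},{"dx":0,"dy":0,"dz":-0.032,"twist":0,"grip":-1},{"dx":0,"dy":0,"dz":-0.032,"twist":0,"grip":-1}]'
python3 -m crank '[{"dx":0,"dy":0,"dz":-0.001,"twist":0,"grip":-1},{"dx":0,"dy":0,"dz":-0.002,"twist":0,"grip":-1},{"dx":0,"dy":0,"dz":-0.003,"twist":0,"grip":-1},{"dx":0,"dy":0,"dz":-0.004,"twist":0,"grip":-1},{"dx":0,"dy":0,"dz":-0.004,"twist":0,"grip":-1}]'
python3 -m crank '[{"dx":0,"dy":0,"dz":-0.001,"twist":0,"grip":-1},{"dx":0,"dy":0,"dz":-0.002,"twist":0,"grip":-1},{"dx":0,"dy":0,"dz":-0.003,"twist":0,"grip":-1},{"dx":0,"dy":0,"dz":-0.004,"twist":0,"grip":-1},{"dx":0,"dy":0,"dz":-0.004,"twist":0,"grip":-1}]'
```

```text
t: 12.58
eef_pos: [0.4868, 0.0668, 0.1513]
ee_rot: [3.14, -0.001, -1.611]
force: [-1.2, -0.7, -2.1]
width: 0.0259
gripper_force: 50.0
t: 13.0
eef_pos: [0.4874, 0.0672, 0.1486]
ee_rot: [-3.141, 0.0, -1.611]
force: [-0.2, -0.3, -1.7]
width: 0.0259
gripper_force: 50.0
t: 13.42
eef_pos: [0.4872, 0.0671, 0.1443]
ee_rot: [3.141, -0.0, -1.611]
force: [0.7, 0.2, -2.8]
width: 0.0257
gripper_force: 50.0
```

```bash
python3 -m crank '[{"dx":0,"dy":0,"dz":-0.001,"twist":0,"grip":-1},{"dx":0,"dy":0,"dz":-0.002,"twist":0,"grip":-1},{"dx":0,"dy":0,"dz":-0.003,"twist":0,"grip":-1},{"dx":0,"dy":0,"dz":-0.004,"twist":0,"grip":-1},{"dx":0,"dy":0,"dz":-0.004,"twist":0,"grip":-1}]'
```

```text
t: 13.83
eef_pos: [0.4875, 0.0672, 0.1407]
ee_rot: [-3.141, 0.0, -1.611]
force: [-1.5, 0.2, 1.8]
width: 0.0257
gripper_force: 50.0
```

```bash
python3 -m crank '[{"dx":0,"dy":0,"dz":-0.001,"twist":0,"grip":-1},{"dx":0,"dy":0,"dz":-0.002,"twist":0,"grip":-1},{"dx":0,"dy":0,"dz":-0.003,"twist":0,"grip":-1},{"dx":0,"dy":0,"dz":-0.0035,"twist":0,"grip":-1},{"dx":0,"dy":0,"dz":-0.0035,"twist":0,"grip":-1}]'
for i in 1 2; do python3 -m crank '[{"dx":0,"dy":0,"dz":0,"twist":0,"grip":-1},{"dx":0,"dy":0,"dz":0,"twist":0,"grip":-1},{"dx":0,"dy":0,"dz":0,"twist":0,"grip":-1},{"dx":0,"dy":0,"dz":0,"twist":0,"grip":-1},{"dx":0,"dy":0,"dz":0,"twist":0,"grip":-1}]' | grep -A1 force:; done
```

```text
t: 14.25
eef_pos: [0.4875, 0.0672, 0.1372]
ee_rot: [-3.141, 0.0, -1.611]
force: [-0.2, -0.2, 3.5]
width: 0.0258
gripper_force: 50.0
force: [-0.9, -1.0, 3.7]
width: 0.0256
gripper_force: 50.0
force: [-0.2, -0.3, 3.5]
width: 0.0259
gripper_force: 50.0
```

```bash
for i in 1; do python3 -m crank '[{"dx":0,"dy":0,"dz":-0.0007,"twist":0,"grip":-1},{"dx":0,"dy":0,"dz":-0.0007,"twist":0,"grip":-1},{"dx":0,"dy":0,"dz":-0.0007,"twist":0,"grip":-1},{"dx":0,"dy":0,"dz":-0.0007,"twist":0,"grip":-1},{"dx":0,"dy":0,"dz":-0.0007,"twist":0,"grip":-1}]'|grep force:; done
for i in 1 2 3; do python3 -m crank '[{"dx":0,"dy":0,"dz":0,"twist":0,"grip":-1},{"dx":0,"dy":0,"dz":0,"twist":0,"grip":-1},{"dx":0,"dy":0,"dz":0,"twist":0,"grip":-1},{"dx":0,"dy":0,"dz":0,"twist":0,"grip":-1},{"dx":0,"dy":0,"dz":0,"twist":0,"grip":-1}]' | grep force:; done
python3 -m crank '[{"dx":0,"dy":0,"dz":0.01,"twist":0,"grip":-1},{"dx":0,"dy":0,"dz":0.03,"twist":0,"grip":-1},{"dx":0,"dy":0,"dz":0.05,"twist":0,"grip":-1},{"dx":0,"dy":0,"dz":0.07,"twist":0,"grip":-1},{"dx":0,"dy":0,"dz":0.084,"twist":0,"grip":-1}]'
python3 -m crank '[{"dx":-0.002,"dy":0.02,"dz":0,"twist":0,"grip":-1},{"dx":-0.005,"dy":0.05,"dz":0,"twist":0,"grip":-1},{"dx":-0.008,"dy":0.08,"dz":0,"twist":0,"grip":-1},{"dx":-0.011,"dy":0.115,"dz":0,"twist":0,"grip":-1},{"dx":-0.014,"dy":0.15,"dz":0,"twist":0,"grip":-1}]'
python3 -m crank '[{"dx":-0.003,"dy":0.03,"dz":0,"twist":0,"grip":-1},{"dx":-0.005,"dy":0.045,"dz":0,"twist":0,"grip":-1},{"dx":-0.005,"dy":0.0515,"dz":0,"twist":0,"grip":-1},{"dx":-0.005,"dy":0.0515,"dz":0,"twist":0,"grip":-1},{"dx":-0.005,"dy":0.0515,"dz":0,"twist":0,"grip":-1}]'
python3 -m crank '[{"dx":0,"dy":0,"dz":0,"twist":0,"grip":-1},{"dx":0,"dy":0,"dz":-0.015,"twist":0,"grip":-1},{"dx":0,"dy":0,"dz":-0.03,"twist":0,"grip":-1},{"dx":0,"dy":0,"dz":-0.045,"twist":0,"grip":-1},{"dx":0,"dy":0,"dz":-0.045,"twist":0,"grip":-1}]'
python3 -m crank '[{"dx":0,"dy":0,"dz":-0.01,"twist":0,"grip":-1},{"dx":0,"dy":0,"dz":-0.019,"twist":0,"grip":-1},{"dx":0,"dy":0,"dz":-0.019,"twist":0,"grip":-1},{"dx":0,"dy":0,"dz":-0.019,"twist":0,"grip":-1},{"dx":0,"dy":0,"dz":-0.019,"twist":0,"grip":-1}]' 10
```

```text
force: [-1.1, 0.2, 3.4]
gripper_force: 50.0
force: [-0.1, -1.2, 4.2]
gripper_force: 50.0
force: [0.7, -1.1, 4.7]
gripper_force: 50.0
force: [0.9, 0.4, 3.4]
gripper_force: 50.0
t: 17.17
eef_pos: [0.4868, 0.067, 0.2218]
ee_rot: [3.141, -0.0, -1.611]
force: [-0.4, 0.0, -1.6]
width: 0.0255
gripper_force: 50.0
t: 17.58
eef_pos: [0.4721, 0.2178, 0.2202]
ee_rot: [3.14, -0.001, -1.612]
force: [0.6, -0.8, -3.3]
width: 0.0258
gripper_force: 50.0
t: 18.0
eef_pos: [0.4679, 0.2679, 0.22]
ee_rot: [3.14, -0.001, -1.611]
force: [0.3, -0.7, -2.6]
width: 0.0256
gripper_force: 50.0
t: 18.42
eef_pos: [0.4671, 0.2662, 0.1727]
ee_rot: [3.138, -0.003, -1.613]
force: [-0.4, -0.7, -2.8]
width: 0.0263
gripper_force: 50.0
t: 18.83
eef_pos: [0.4687, 0.2688, 0.1569]
ee_rot: [-3.141, 0.0, -1.611]
force: [0.0, -0.3, -1.3]
width: 0.0258
gripper_force: 10.0
```

```bash
python3 -m crank '[{"dx":0,"dy":0.005,"dz":0,"twist":0,"grip":-1},{"dx":0,"dy":0.01,"dz":0,"twist":0,"grip":-1},{"dx":0.001,"dy":0.015,"dz":0,"twist":0,"grip":-1},{"dx":0.001,"dy":0.02,"dz":0,"twist":0,"grip":-1},{"dx":0.001,"dy":0.025,"dz":0,"twist":0,"grip":-1}]'
python3 -m crank '[{"dx":0,"dy":0.005,"dz":0,"twist":0,"grip":-1},{"dx":0,"dy":0.01,"dz":0,"twist":0,"grip":-1},{"dx":0.001,"dy":0.016,"dz":0,"twist":0,"grip":-1},{"dx":0.001,"dy":0.021,"dz":0,"twist":0,"grip":-1},{"dx":0.001,"dy":0.021,"dz":0,"twist":0,"grip":-1}]'
python3 -m crank '[{"dx":0,"dy":0,"dz":0,"twist":0,"grip":-1},{"dx":0,"dy":0,"dz":0,"twist":0,"grip":-1},{"dx":0,"dy":0,"dz":0,"twist":0,"grip":-1},{"dx":0,"dy":0,"dz":0,"twist":0,"grip":-1},{"dx":0,"dy":0,"dz":0,"twist":0,"grip":-1}]' 50
python3 - <<'E'
from h import *
im,c,M=grab("side"); np.save("pics/tilt.npy",im); w,_,_=grab("wrist")
save("tilt.png",np.hstack([cv2.resize(im[240:390,250:400],(400,400),interpolation=cv2.INTER_CUBIC),cv2.resize(w[60:360,170:470],(400,400))]))
E
```

```text
t: 19.25
eef_pos: [0.4695, 0.294, 0.1564]
ee_rot: [-3.142, -0.001, -1.611]
force: [1.3, -2.9, -2.7]
width: 0.0259
gripper_force: 10.0
t: 19.67
eef_pos: [0.4705, 0.3158, 0.1563]
ee_rot: [-3.142, 0.0, -1.61]
force: [-0.5, -1.2, -1.3]
width: 0.0259
gripper_force: 10.0
t: 20.08
eef_pos: [0.4705, 0.3148, 0.1566]
ee_rot: [-3.141, 0.001, -1.611]
force: [0.4, 0.2, -2.1]
width: 0.0258
gripper_force: 50.0
```

View pics/tilt.png

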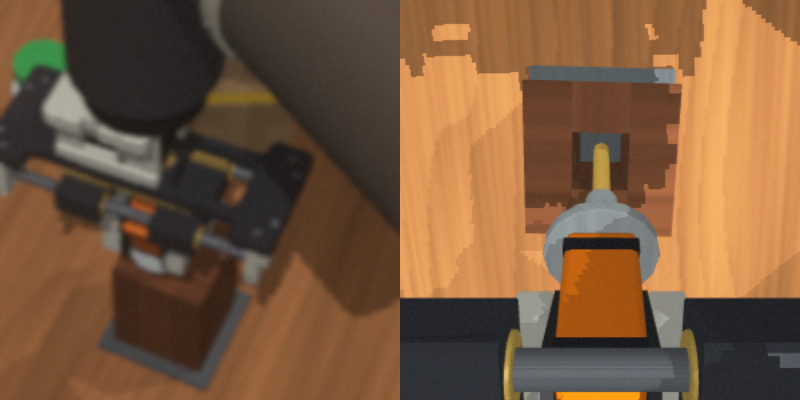

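Run:
```python
from h import *
c=arm.get_calibration("wrist"); M=np.array(c["tool_from_camera"])
for th in range(18,33,2):
    t=np.radians(th); f=lambda L:proj(c,M,(L*np.sin(t),0,-.019+L*np.cos(t)))
    print(th,"tip",np.round(f(.1185),1),"tubeend",np.round(f(.0685),1))
```

```text
18 tip [321.6 188.6] tubeend [321.8 227.6]
20 tip [321.6 183.4] tubeend [321.8 224.2]
22 tip [321.6 178.1] tubeend [321.8 220.9]
24 tip [321.6 172.9] tubeend [321.9 217.7]
26 tip [321.6 167.6] tubeend [321.9 214.4]
28 tip [321.7 162.3] tubeend [321.9 211.2]
30 tip [321.7 157.1] tubeend [321.9 208.1]
32 tip [321.7 151.8] tubeend [321.9 205. ]
```

The wrist view shows the probe tilted in the fingers. The tip is at about (320,170), which gives 25°. Now over to the red foot.

```bash
python3 -m crank '[{"dx":0,"dy":0,"dz":0.01,"twist":0,"grip":-1},{"dx":0,"dy":0,"dz":0.025,"twist":0,"grip":-1},{"dx":0,"dy":0,"dz":0.042,"twist":0,"grip":-1},{"dx":0,"dy":0,"dz":0.057,"twist":0,"grip":-1},{"dx":0,"dy":0,"dz":0.065,"twist":0,"grip":-1}]' 60 >/dev/null
python3 -m crank '[{"dx":0,"dy":-0.01,"dz":0,"twist":0,"grip":-1},{"dx":0,"dy":-0.03,"dz":0,"twist":1,"grip":-1},{"dx":0,"dy":-0.06,"dz":0,"twist":2,"grip":-1},{"dx":0,"dy":-0.09,"dz":0,"twist":3,"grip":-1},{"dx":0,"dy":-0.12,"dz":0,"twist":4,"grip":-1}]' >/dev/null
python3 -m crank '[{"dx":0,"dy":-0.03,"dz":0,"twist":1,"grip":-1},{"dx":0,"dy":-0.06,"dz":0,"twist":2,"grip":-1},{"dx":0,"dy":-0.09,"dz":0,"twist":3,"grip":-1},{"dx":0,"dy":-0.12,"dz":0,"twist":3,"grip":-1},{"dx":0,"dy":-0.15,"dz":0,"twist":3,"grip":-1}]' >/dev/null
python3 -m crank '[{"dx":0,"dy":-0.03,"dz":0,"twist":0,"grip":-1},{"dx":0,"dy":-0.06,"dz":0,"twist":0,"grip":-1},{"dx":0,"dy":-0.09,"dz":0,"twist":0,"grip":-1},{"dx":0,"dy":-0.12,"dz":0,"twist":0,"grip":-1},{"dx":0,"dy":-0.15,"dz":0,"twist":0,"grip":-1}]' >/dev/null
python3 -m crank '[{"dx":0,"dy":-0.03,"dz":0,"twist":0,"grip":-1},{"dx":0.002,"dy":-0.06,"dz":0,"twist":0,"grip":-1},{"dx":0.004,"dy":-0.085,"dz":0,"twist":0,"grip":-1},{"dx":0.005,"dy":-0.095,"dz":0,"twist":0,"grip":-1},{"dx":0.005,"dy":-0.099,"dz":0,"twist":0,"grip":-1}]' >/dev/null
python3 -m crank '[{"dx":0,"dy":0,"dz":0,"twist":0,"grip":-1},{"dx":0,"dy":0,"dz":0,"twist":0,"grip":-1},{"dx":0,"dy":0,"dz":0,"twist":0,"grip":-1},{"dx":0,"dy":0,"dz":0,"twist":0,"grip":-1},{"dx":0,"dy":0,"dz":0,"twist":0,"grip":-1}]'
python3 - <<'E'
from h import *
w,c,M=grab("wrist"); s,_,_=grab("side"); np.savez("pics/r2.npz",im=w,M=M)
save("red2.png",np.hstack([cv2.resize(w[20:320,170:470],(400,400)),cv2.resize(s[120:240,320:440],(400,400),interpolation=cv2.INTER_CUBIC)]))
E
```

```text
t: 22.68
eef_pos: [0.4755, -0.2035, 0.2216]
ee_rot: [-3.141, 0.0, -1.487]
force: [-0.2, 0.3, -1.9]
width: 0.026
gripper_force: 60.0
```

View pics/red2.png

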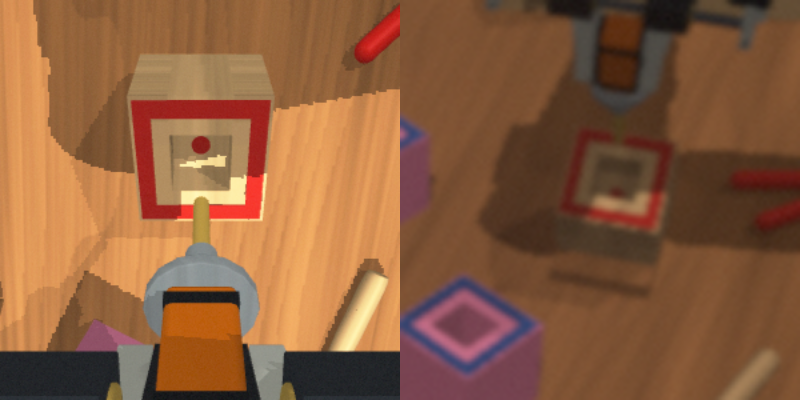

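Run:
```python
from fit import *
g=lambda n:(lambda c:(c,np.array(c["cam_to_world"])))(arm.get_calibration(n))
t,s=g("top"),g("side"); w=(arm.get_calibration("wrist"),np.load("pics/r2.npz")["M"])
sc=lambda L:[(170+u*.75,20+v*.75) for u,v in L]
cor=sc([(131,100),(273,100),(262,219),(141,218)]); red=[(472+a/5,268+b/5) for a,b in[(65,37),(318,22),(343,268),(88,272)]]
T=np.radians(25)
for V in([(*w,cor)],[(*w,cor),(*t,red)]):
    p,c=fit(V,.085,T,.039); print(p,c,foot(p[2],T).apply([0,0,1]))
A=[];b=[]
for (c_,M_),uv,k in((t,(512.6,298.6),1),(s,(385,178),1),(w,sc([(201,145)])[0],3)):
    o,d=ray(c_,M_,*uv); d/=np.linalg.norm(d); P=k*(np.eye(3)-np.outer(d,d));A.append(P);b.append(P@o)
q=np.linalg.lstsq(np.vstack(A),np.hstack(b),rcond=None)[0]; print("dot",q,foot(p[2],T).inv().apply(q-[p[0],p[1],.085]))
# wrist ray at several depths along axis, in foot frame
o,d=ray(*w,*sc([(201,145)])[0]); F=foot(p[2],T).inv(); o2=F.apply(o-[p[0],p[1],.085]); d2=F.apply(d)
for z in(-.02,-.025,-.03): print(z,(o2+d2*(z-o2[2])/d2[2]).round(4))
print(arm.get_state()["eef_pos"])
```

```text
[ 0.48115874 -0.26907476  3.22221438] 1.7389547869976143 [-0.03403532  0.42124553  0.90630779]
[ 0.48106321 -0.26932057  3.22126864] 7.085410521330237 [-0.03363691  0.42127753  0.90630779]
dot [ 0.48237955 -0.28035032  0.06031082] [-0.00043429 -0.00037451 -0.02706686]
-0.02 [-0.0006  0.0029 -0.02  ]
-0.025 [-0.0006  0.0006 -0.025 ]
-0.03 [-0.0006 -0.0018 -0.03  ]
[ 0.47551535 -0.20374369  0.2215167 ]
```

```bash
python3 -m crank '[{"dx":0,"dy":0.0073,"dz":0,"twist":0,"grip":-1},{"dx":0,"dy":0.0073,"dz":0,"twist":0,"grip":-1},{"dx":0,"dy":0.0073,"dz":0,"twist":0,"grip":-1},{"dx":0,"dy":0.0073,"dz":0,"twist":0,"grip":-1},{"dx":0,"dy":0.0073,"dz":0,"twist":0,"grip":-1}]' 60
python3 -m crank '[{"dx":0.0003,"dy":-0.0042,"dz":-0.0091,"twist":0,"grip":-1},{"dx":0.0007,"dy":-0.0084,"dz":-0.0181,"twist":0,"grip":-1},{"dx":0.001,"dy":-0.0126,"dz":-0.0272,"twist":0,"grip":-1},{"dx":0.0013,"dy":-0.0169,"dz":-0.0363,"twist":0,"grip":-1},{"dx":0.0013,"dy":-0.0169,"dz":-0.0363,"twist":0,"grip":-1}]'
python3 -m crank '[{"dx":0.0002,"dy":-0.0025,"dz":-0.0054,"twist":0,"grip":-1},{"dx":0.0004,"dy":-0.0051,"dz":-0.0109,"twist":0,"grip":-1},{"dx":0.0006,"dy":-0.0076,"dz":-0.0163,"twist":0,"grip":-1},{"dx":0.0009,"dy":-0.0101,"dz":-0.0218,"twist":0,"grip":-1},{"dx":0.0009,"dy":-0.0101,"dz":-0.0218,"twist":0,"grip":-1}]'
python3 -m crank '[{"dx":0,"dy":-0.0004,"dz":-0.0009,"twist":0,"grip":-1},{"dx":0.0001,"dy":-0.0008,"dz":-0.0018,"twist":0,"grip":-1},{"dx":0.0001,"dy":-0.0013,"dz":-0.0027,"twist":0,"grip":-1},{"dx":0.0001,"dy":-0.0017,"dz":-0.0036,"twist":0,"grip":-1},{"dx":0.0001,"dy":-0.0017,"dz":-0.0036,"twist":0,"grip":-1}]'
```

```text
t: 23.2
eef_pos: [0.4754, -0.197, 0.2214]
ee_rot: [-3.141, -0.0, -1.489]
force: [0.0, 0.4, -2.8]
width: 0.0257
gripper_force: 60.0
t: 23.62
eef_pos: [0.4752, -0.2145, 0.1822]
ee_rot: [3.137, 0.001, -1.49]
force: [0.1, -0.1, -2.1]
width: 0.0254
gripper_force: 60.0
t: 24.03
eef_pos: [0.477, -0.2242, 0.162]
ee_rot: [3.14, 0.001, -1.489]
force: [0.1, -0.6, -3.4]
width: 0.0256
gripper_force: 60.0
t: 24.45
eef_pos: [0.4777, -0.2257, 0.1597]
ee_rot: [-3.141, 0.0, -1.489]
force: [-0.3, -0.3, -2.2]
width: 0.026
gripper_force: 60.0
```

```bash
python3 -m crank '[{"dx":0,"dy":-0.0006,"dz":-0.0014,"twist":0,"grip":-1},{"dx":0.0001,"dy":-0.0012,"dz":-0.0027,"twist":0,"grip":-1},{"dx":0.0001,"dy":-0.0019,"dz":-0.0041,"twist":0,"grip":-1},{"dx":0.0002,"dy":-0.0025,"dz":-0.0054,"twist":0,"grip":-1},{"dx":0.0002,"dy":-0.0025,"dz":-0.0054,"twist":0,"grip":-1}]'
for i in 1 2; do python3 -m crank '[{"dx":0,"dy":-0.0004,"dz":-0.0009,"twist":0,"grip":-1},{"dx":0.0001,"dy":-0.0008,"dz":-0.0018,"twist":0,"grip":-1},{"dx":0.0001,"dy":-0.0013,"dz":-0.0027,"twist":0,"grip":-1},{"dx":0.0001,"dy":-0.0017,"dz":-0.0036,"twist":0,"grip":-1},{"dx":0.0001,"dy":-0.0017,"dz":-0.0036,"twist":0,"grip":-1}]'; done
```

```text
t: 24.87
eef_pos: [0.4777, -0.2283, 0.1539]
ee_rot: [3.141, 0.0, -1.489]
force: [0.0, -0.9, -1.7]
width: 0.0255
gripper_force: 60.0
t: 25.28
eef_pos: [0.4779, -0.23, 0.1504]
ee_rot: [3.141, 0.0, -1.489]
force: [-0.3, -0.1, -2.0]
width: 0.0256
gripper_force: 60.0
t: 25.7
eef_pos: [0.4782, -0.2316, 0.1471]
ee_rot: [-3.141, 0.0, -1.489]
force: [-0.9, 2.4, 0.5]
width: 0.0255
gripper_force: 60.0
```

```bash
python3 -m crank '[{"dx":0,"dy":-0.0005,"dz":-0.001,"twist":0,"grip":-1},{"dx":0.0001,"dy":-0.0009,"dz":-0.002,"twist":0,"grip":-1},{"dx":0.0001,"dy":-0.0014,"dz":-0.003,"twist":0,"grip":-1},{"dx":0.0002,"dy":-0.0018,"dz":-0.0039,"twist":0,"grip":-1},{"dx":0.0002,"dy":-0.0018,"dz":-0.0039,"twist":0,"grip":-1}]'
for i in 1 2; do python3 -m crank '[{"dx":0,"dy":0,"dz":0,"twist":0,"grip":-1},{"dx":0,"dy":0,"dz":0,"twist":0,"grip":-1},{"dx":0,"dy":0,"dz":0,"twist":0,"grip":-1},{"dx":0,"dy":0,"dz":0,"twist":0,"grip":-1},{"dx":0,"dy":0,"dz":0,"twist":0,"grip":-1}]'|grep force:; done
```

```text
t: 26.12
eef_pos: [0.4784, -0.2334, 0.1431]
ee_rot: [-3.142, 0.0, -1.489]
force: [-0.8, 3.8, 3.3]
width: 0.0258
gripper_force: 60.0
force: [-1.5, 4.5, 2.5]
gripper_force: 60.0
force: [-0.4, 5.1, 3.8]
gripper_force: 60.0
```

```bash
for i in 1 2; do python3 -m crank '[{"dx":0,"dy":0,"dz":0,"twist":0,"grip":-1},{"dx":0,"dy":0,"dz":0,"twist":0,"grip":-1},{"dx":0,"dy":0,"dz":0,"twist":0,"grip":-1},{"dx":0,"dy":0,"dz":0,"twist":0,"grip":-1},{"dx":0,"dy":0,"dz":0,"twist":0,"grip":-1}]'|grep force:; done
python3 -m crank '[{"dx":-0.0003,"dy":0.0042,"dz":0.0091,"twist":0,"grip":-1},{"dx":-0.0007,"dy":0.0084,"dz":0.0181,"twist":0,"grip":-1},{"dx":-0.001,"dy":0.0126,"dz":0.0272,"twist":0,"grip":-1},{"dx":-0.0015,"dy":0.019,"dz":0.0408,"twist":0,"grip":-1},{"dx":-0.0018,"dy":0.0232,"dz":0.0498,"twist":0,"grip":-1}]'
python3 -m crank '[{"dx":0,"dy":0.01,"dz":0.018,"twist":0,"grip":-1},{"dx":0,"dy":0.03,"dz":0.029,"twist":0,"grip":-1},{"dx":0,"dy":0.06,"dz":0.029,"twist":0,"grip":-1},{"dx":0,"dy":0.09,"dz":0.029,"twist":-1,"grip":-1},{"dx":0,"dy":0.12,"dz":0.029,"twist":-2,"grip":-1}]' >/dev/null
python3 -m crank '[{"dx":0,"dy":0.03,"dz":0,"twist":-1,"grip":-1},{"dx":0,"dy":0.06,"dz":0,"twist":-2,"grip":-1},{"dx":0,"dy":0.09,"dz":0,"twist":-3,"grip":-1},{"dx":0,"dy":0.12,"dz":0,"twist":-4,"grip":-1},{"dx":0,"dy":0.15,"dz":0,"twist":-5,"grip":-1}]' >/dev/null
python3 -m crank '[{"dx":0,"dy":0.03,"dz":0,"twist":0,"grip":-1},{"dx":0,"dy":0.06,"dz":0,"twist":0,"grip":-1},{"dx":0,"dy":0.09,"dz":0,"twist":0,"grip":-1},{"dx":0,"dy":0.12,"dz":0,"twist":0,"grip":-1},{"dx":0,"dy":0.15,"dz":0,"twist":0,"grip":-1}]'
```

```text
force: [0.2, 5.0, 3.9]
gripper_force: 60.0
force: [-0.4, 5.9, 2.7]
gripper_force: 60.0
t: 28.2
eef_pos: [0.4766, -0.2099, 0.1947]
ee_rot: [-3.141, -0.001, -1.489]
force: [0.2, -0.4, -1.0]
width: 0.026
gripper_force: 60.0
t: 29.45
eef_pos: [0.4761, 0.2114, 0.2228]
ee_rot: [-3.141, 0.0, -1.611]
force: [1.0, -0.5, -1.9]
width: 0.0256
gripper_force: 60.0
```

```bash
python3 -m crank '[{"dx":-0.001,"dy":0.03,"dz":0,"twist":0,"grip":-1},{"dx":-0.003,"dy":0.06,"dz":0,"twist":0,"grip":-1},{"dx":-0.005,"dy":0.085,"dz":0,"twist":0,"grip":-1},{"dx":-0.0055,"dy":0.1,"dz":0,"twist":0,"grip":-1},{"dx":-0.0055,"dy":0.104,"dz":0,"twist":0,"grip":-1}]' >/dev/null
python3 -m crank '[{"dx":0,"dy":0,"dz":0,"twist":0,"grip":-1},{"dx":0,"dy":0,"dz":0,"twist":0,"grip":-1},{"dx":0,"dy":0,"dz":0,"twist":0,"grip":-1},{"dx":0,"dy":0,"dz":0,"twist":0,"grip":-1},{"dx":0,"dy":0,"dz":0,"twist":0,"grip":-1}]'
python3 - <<'E'
from h import *
w,c,M=grab("wrist"); save("back.png",cv2.resize(w[60:360,170:470],(600,600)))
E
```

```text
t: 30.28
eef_pos: [0.4712, 0.3129, 0.2223]
ee_rot: [-3.141, 0.0, -1.612]
force: [1.7, 0.4, -2.2]
width: 0.0259
gripper_force: 60.0
```

View pics/back.png

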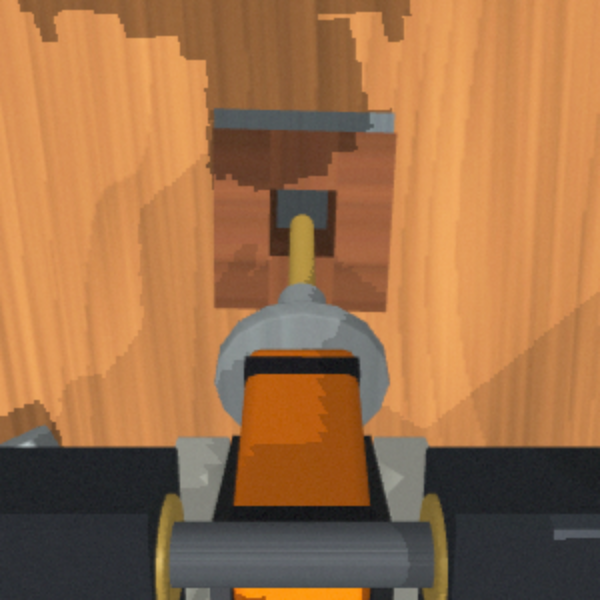

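```bash
python3 - <<'E'
from fit import *
w,c,M=grab("wrist")
g=lambda L:[(170+u/2,60+v/2) for u,v in L]
print(fit([(c,M,g([(213,130),(396,132),(386,311),(215,308)]))],.095,0,.035), fit([(c,M,g([(271,190),(335,190),(335,256),(271,257)]))],.095,0,.013))
print(arm.get_state()["eef_pos"])
E
python3 -m crank '[{"dx":-0.001,"dy":0.0015,"dz":-0.015,"twist":0,"grip":-1},{"dx":-0.001,"dy":0.0015,"dz":-0.03,"twist":0,"grip":-1},{"dx":-0.001,"dy":0.0015,"dz":-0.045,"twist":0,"grip":-1},{"dx":-0.001,"dy":0.0015,"dz":-0.058,"twist":0,"grip":-1},{"dx":-0.001,"dy":0.0015,"dz":-0.066,"twist":0,"grip":-1}]'
python3 -m crank '[{"dx":0,"dy":0,"dz":0,"twist":0,"grip":-1},{"dx":0,"dy":0,"dz":0,"twist":0,"grip":-1},{"dx":0,"dy":0,"dz":0,"twist":0,"grip":-1},{"dx":0,"dy":0,"dz":0,"twist":0,"grip":-1},{"dx":0,"dy":0,"dz":0,"twist":0,"grip":-1}]' 10
```

```text
(array([ 0.46949896,  0.26852971, -0.05867358]), np.float64(0.2519724748520659)) (array([ 0.46930967,  0.26863522, -0.03672658]), np.float64(0.5567108668652586))
[0.47111366 0.31318872 0.22217976]
t: 30.8
eef_pos: [0.4696, 0.3146, 0.1546]
ee_rot: [3.141, -0.001, -1.611]
force: [-0.6, 0.1, -1.7]
width: 0.0262
gripper_force: 60.0
t: 31.22
eef_pos: [0.4703, 0.3155, 0.1568]
ee_rot: [-3.141, 0.001, -1.611]
force: [-0.2, -1.0, -2.6]
width: 0.0257
gripper_force: 10.0
```

```bash
python3 -m crank '[{"dx":0,"dy":-0.006,"dz":0,"twist":0,"grip":-1},{"dx":0,"dy":-0.012,"dz":0,"twist":0,"grip":-1},{"dx":0,"dy":-0.018,"dz":0,"twist":0,"grip":-1},{"dx":-0.001,"dy":-0.024,"dz":0,"twist":0,"grip":-1},{"dx":-0.001,"dy":-0.03,"dz":0,"twist":0,"grip":-1}]'
python3 -m crank '[{"dx":0,"dy":-0.006,"dz":0,"twist":0,"grip":-1},{"dx":0,"dy":-0.012,"dz":0,"twist":0,"grip":-1},{"dx":0,"dy":-0.018,"dz":0,"twist":0,"grip":-1},{"dx":0,"dy":-0.024,"dz":0,"twist":0,"grip":-1},{"dx":-0.0005,"dy":-0.0255,"dz":0,"twist":0,"grip":-1}]'
python3 -m crank '[{"dx":0,"dy":0,"dz":0,"twist":0,"grip":-1},{"dx":0,"dy":0,"dz":0,"twist":0,"grip":-1},{"dx":0,"dy":0.004,"dz":0,"twist":0,"grip":-1},{"dx":0,"dy":0.0085,"dz":0,"twist":0,"grip":-1},{"dx":0,"dy":0.0085,"dz":0,"twist":0,"grip":-1}]' 20
python3 - <<'E'
from h import *
w,c,M=grab("wrist"); s,_,_=grab("side"); save("straight.png",cv2.resize(w[60:360,170:470],(600,600)))
E
```

```text
t: 31.63
eef_pos: [0.4691, 0.2849, 0.1564]
ee_rot: [-3.141, 0.001, -1.611]
force: [-0.4, 1.3, -0.9]
width: 0.0259
gripper_force: 10.0
t: 32.05
eef_pos: [0.4686, 0.2589, 0.156]
ee_rot: [-3.141, 0.0, -1.611]
force: [1.7, 1.3, -2.0]
width: 0.0259
gripper_force: 10.0
t: 32.47
eef_pos: [0.4684, 0.269, 0.1557]
ee_rot: [3.141, -0.0, -1.61]
force: [0.8, 0.4, -1.2]
width: 0.0259
gripper_force: 20.0
```

View pics/straight.png

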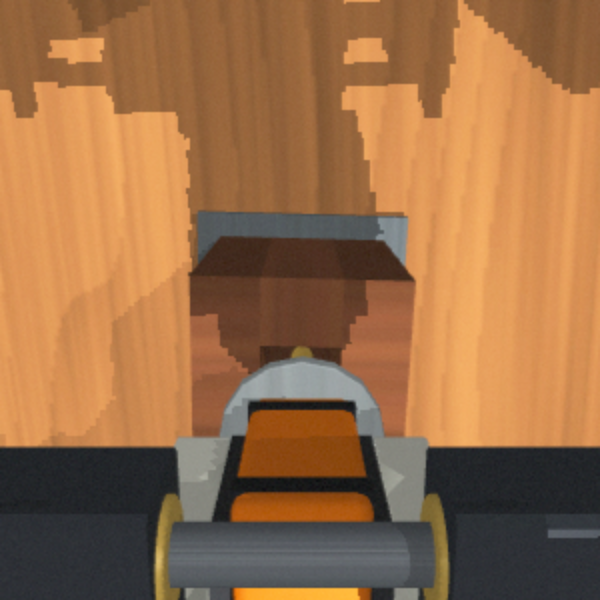

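```bash
python3 -m crank '[{"dx":0,"dy":0,"dz":-0.01,"twist":0,"grip":-1},{"dx":0,"dy":0,"dz":-0.02,"twist":0,"grip":-1},{"dx":0,"dy":0,"dz":-0.03,"twist":0,"grip":-1},{"dx":0,"dy":0,"dz":-0.037,"twist":0,"grip":-1},{"dx":0,"dy":0,"dz":-0.039,"twist":0,"grip":-1}]'
python3 -m crank '[{"dx":0,"dy":0,"dz":0,"twist":0,"grip":-1},{"dx":0,"dy":0,"dz":0,"twist":0,"grip":-1},{"dx":0,"dy":0,"dz":-0.0005,"twist":0,"grip":-1},{"dx":0,"dy":0,"dz":-0.001,"twist":0,"grip":-1},{"dx":0,"dy":0,"dz":-0.001,"twist":0,"grip":-1}]' 10
python3 -m crank '[{"dx":0,"dy":0,"dz":-0.0003,"twist":0,"grip":-1},{"dx":0,"dy":0,"dz":-0.0006,"twist":0,"grip":-1},{"dx":0,"dy":0,"dz":-0.001,"twist":0,"grip":-1},{"dx":0,"dy":0,"dz":-0.001,"twist":0,"grip":-1},{"dx":0,"dy":0,"dz":-0.001,"twist":0,"grip":-1}]' 5
```

```text
t: 32.98
eef_pos: [0.468, 0.2678, 0.1159]
ee_rot: [3.14, -0.002, -1.611]
force: [-7.3, 0.6, 15.5]
width: 0.0259
gripper_force: 20.0
t: 33.4
eef_pos: [0.4685, 0.2682, 0.116]
ee_rot: [-3.142, -0.0, -1.611]
force: [-0.5, -0.7, 0.1]
width: 0.026
gripper_force: 10.0
t: 33.82
eef_pos: [0.4686, 0.2687, 0.1155]
ee_rot: [-3.141, 0.001, -1.611]
force: [-4.0, 0.5, 5.1]
width: 0.0258
gripper_force: 5.0
```

```bash
python3 -m crank '[{"dx":0,"dy":0,"dz":0,"twist":0,"grip":-0.3},{"dx":0,"dy":0,"dz":0,"twist":0,"grip":0},{"dx":0,"dy":0,"dz":0,"twist":0,"grip":0.5},{"dx":0,"dy":0,"dz":0,"twist":0,"grip":1},{"dx":0,"dy":0,"dz":0,"twist":0,"grip":1}]' 
python3 -m crank '[{"dx":0,"dy":0,"dz":0,"twist":0,"grip":1},{"dx":0,"dy":0,"dz":0,"twist":0,"grip":1},{"dx":0,"dy":0,"dz":0,"twist":0,"grip":1},{"dx":0,"dy":0,"dz":0,"twist":0,"grip":1},{"dx":0,"dy":0,"dz":0,"twist":0,"grip":1}]' 
python3 -m crank '[{"dx":0,"dy":0,"dz":0.02,"twist":0,"grip":1},{"dx":0,"dy":0,"dz":0.05,"twist":0,"grip":1},{"dx":0,"dy":0,"dz":0.08,"twist":0,"grip":1},{"dx":0,"dy":0,"dz":0.11,"twist":0,"grip":1},{"dx":0,"dy":0,"dz":0.14,"twist":0,"grip":1}]'
python3 -m crank '[{"dx":0,"dy":-0.01,"dz":0,"twist":0,"grip":1},{"dx":0,"dy":-0.03,"dz":0.01,"twist":0,"grip":1},{"dx":0,"dy":-0.05,"dz":0.01,"twist":0,"grip":1},{"dx":0,"dy":-0.05,"dz":0.01,"twist":0,"grip":1},{"dx":0,"dy":-0.05,"dz":0.01,"twist":0,"grip":1}]'
python3 - <<'E'
from h import *
t,_,_=grab("side"); w,_,_=grab("wrist")
save("final.png",np.hstack([cv2.resize(w[100:400,170:470],(400,400)),cv2.resize(t[230:390,230:390],(400,400))]))
E
```

```text
t: 34.23
eef_pos: [0.4685, 0.2682, 0.1148]
ee_rot: [3.142, -0.0, -1.611]
force: [0.1, -0.6, -0.1]
width: 0.0515
gripper_force: 0.0
t: 34.65
eef_pos: [0.4685, 0.2683, 0.115]
ee_rot: [-3.142, 0.0, -1.611]
force: [-0.5, -0.1, 0.2]
width: 0.0841
gripper_force: 0.0
t: 35.07
eef_pos: [0.4683, 0.268, 0.2565]
ee_rot: [3.142, 0.0, -1.611]
force: [1.0, 0.5, -0.3]
width: 0.0876
gripper_force: 0.0
t: 35.48
eef_pos: [0.4685, 0.2175, 0.2652]
ee_rot: [-3.141, 0.001, -1.612]
force: [-0.4, -0.3, 0.5]
width: 0.0878
gripper_force: 0.0
```

View pics/final.png

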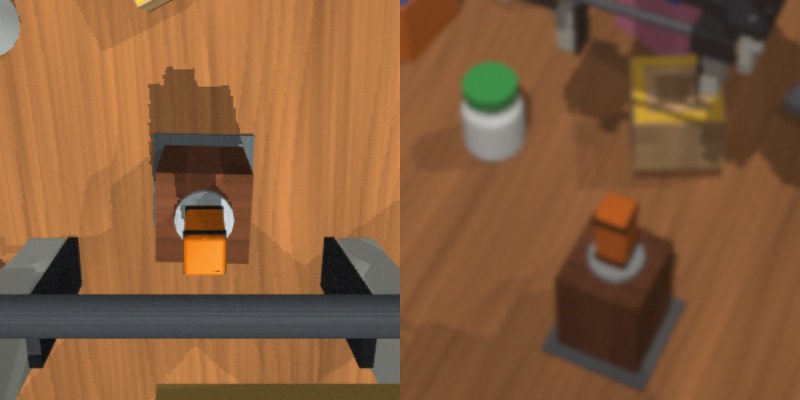

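The probe stands upright in its rest, collar flat on the top (wrist crop, about (205,230)). The gripper is clear and the jar stands where it was.

```bash
python3 -c "
from station import arm
print(arm.job_done())"
```

```text
the job is handed in; nothing more can be done
None
```

I touched the blue, yellow and red mortise floors in that order, at about half plunger travel with a hold of over a second each; the probe is back upright in its rest and released, and the job was handed in at about 35.6 s. The tool cannot tilt, so for red I leaned the probe 25° in the fingers against the rest's well and straightened it the same way afterwards; the verdict was not shown.

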